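# Lay out the parts of a bowl stand for glue-up

### The job

Lay out the four parts of the wooden bowl stand: the left-hand foot flat in the blue tray and the right-hand foot flat in the red tray, each with its brass pin upwards as it lies now, the turned ring flat on the round yellow outline and the dark straight rail along the long yellow outline, ring and rail covering their outlines neatly. Leave the glue bottle and the chuck key where they are, and let go of everything.

Things in the scene. Friction and masses are not known exactly. Their poses are not given: they have to be found in the camera images.
- foot_left_center (a point): left-hand stand foot, pale wood, loose, lying flat, hockey-stick shape: arm 20 mm wide, 30 tall, x -50 to 26, then a toe bending to +y, ending at x 58, y +44; brass pin 6 mm proud on top at x -35. Seen from above, going from pin to toe, the toe turns left (the right-hand foot is the mirror image). Any yaw, pin up, 60 g. Point: on the arm's axis, 15 mm up, good to grip; x towards the toe, z up
- foot_right_center (a point): right-hand stand foot, pale wood, loose, lying flat, hockey-stick shape: arm 20 mm wide, 30 tall, x -50 to 26, then a toe bending to -y, ending at x 58, y -44; brass pin 6 mm proud on top at x -35. Seen from above, going from pin to toe, the toe turns right (the left-hand foot is the mirror image). Any yaw, pin up, 60 g. Point: on the arm's axis, 15 mm up, good to grip; x towards the toe, z up
- collar_center (a point): turned ring of mid-brown wood, loose, lying flat: 54 mm outside diameter, 32 mm hole, 26 mm tall, about 40 g. Point: its centre, half-way up (13 mm); z along its axis
- rail_center (a point): straight rail of dark wood, loose, lying flat: body 84 x 24 x 24 mm with a short 14 x 14 mm tenon at each end, 104 mm long over all, about 45 g, any yaw. Point: its centre, half-way up (12 mm); x along its length
- tray_left_floor (a point): open blue tray for the left-hand foot, fixed, a white silhouette of that foot on its floor (shows which foot, not its exact spot). Outside 152 mm along x, 128 along y, walls 4 thick, rim 20 mm above the table; inside 144 x 120, floor 4 mm above the table. Point: centre of the inner floor; z up
- tray_right_floor (a point): open red tray for the right-hand foot, fixed, a white silhouette of that foot on its floor (shows which foot, not its exact spot). Outside 152 mm along x, 128 along y, walls 4 thick, rim 20 mm above the table; inside 144 x 120, floor 4 mm above the table. Point: centre of the inner floor; z up
- ring_pad_top (a point): square black pad 100 x 100 mm, 5 mm thick, fixed, with the ring's outline painted in yellow at its middle (54 mm across, black centre of 32 mm). Point: centre of its top face, 5 mm above the table; z up
- rail_pad_top (a point): oblong black pad 140 x 70 mm, 5 mm thick, fixed, with the rail's outline painted in yellow at its middle (104 x 24 mm). Point: centre of its top face, 5 mm above the table; x along the pad's and the outline's length, z up
- glue_center (a point): small white glue bottle with a yellow nozzle, standing loose among the parts: 32 mm across, 90 mm tall, not to be disturbed. Point: on its axis, 45 mm up
- chuck_key_center (a point): steel chuck key (T shape, 60 mm cross-bar, 52 mm from cross-bar to tip, 20 mm high), lying loose among the parts, not to be disturbed. Point: near its middle, 8 mm up. (A cork sanding block, 50 x 34 x 26 mm, also lies among the parts)
There are look-alikes about, which are no part of the job. What is shaped like the part that bears rail_center but pink is not meant.

How it is judged (in metres and radians):
At the end, for the whole second after the job is handed in: Left foot flat on the blue tray's floor and right foot on the red one's, pins up (tilt under 0.12 rad); ring and rail flat on their pads, centres within 12 mm of their outlines', rail within 0.2 rad; all at rest; glue bottle and chuck key moved under 25 mm (x of foot_left_center in the frame of tray_left_floor between -0.06 and 0.06 m and y of foot_left_center in the frame of tray_left_floor between -0.055 and 0.055 m and z of foot_left_center in the frame of tray_left_floor between 0.01 and 0.02 m and angle between each of foot_left_center, foot_right_center's own z axis and vertical below 0.12 rad and x of foot_right_center in the frame of tray_right_floor between -0.06 and 0.06 m and y of foot_right_center in the frame of tray_right_floor between -0.055 and 0.055 m and z of foot_right_center in the frame of tray_right_floor between 0.01 and 0.02 m and horizontal distance between collar_center and ring_pad_top below 0.012 m and z of collar_center in the frame of ring_pad_top between 0.009 and 0.017 m and (angle between collar_center's own z axis and vertical below 0.12 rad or angle between collar_center's own z axis and vertical above 3.02 rad) and horizontal distance between rail_center and rail_pad_top below 0.012 m and angle between the x axis of rail_center and the x axis of rail_pad_top, either way round below 0.2 rad and z of rail_center in the frame of rail_pad_top between 0.008 and 0.016 m and linear speed of each of foot_left, foot_right, collar, rail below 0.02 m/s and distance of each of glue_center, chuck_key_center from where it was at the start of the episode below 0.025 m); the robot touches nothing.
It fails at once if the glue bottle is knocked over or shifted by more than 25 mm (distance of glue_center from where it was at the start of the episode above 0.025 m).
It fails at once if the chuck key is knocked over or shifted by more than 25 mm (distance of chuck_key_center from where it was at the start of the episode above 0.025 m).
It also fails if it takes over 128 s, if anything falls off the work surface, if the arm or the gripper's body presses on something with over 40 N, if the wrist force passes 120 N, or if a joint passes its speed limit or range.

### The arm

A 6-joint arm with a two-finger parallel gripper is mounted at the origin on the work surface. World frame = base frame: x ahead of the robot, y to its left, z up, the work surface at z = 0. Lengths are in mm, angles in rad, forces in N, time in s.
With the tool pointing down it reaches from about 325 to 900 mm from the base axis. Payload 6.1 kg.
Tool frame: the origin (TCP) lies at the very end of the fingers, on their centre line; the grasp point (between the pads) lies 19 mm behind it; z points along the fingers, y is the line along which they close (so a half turn about z gives the same grasp; the last joint's range is limited). The gripper opens to 87 mm and grips with 3 to 60 N. Pads are 19 mm wide; open, the fingers measure 117 mm over their backs; the gripper's body (75 mm by 190 mm) begins 51 mm behind the grasp point.
Start: joints at [1.074, 0.22, 1.526, -0, 1.395, -0.126], TCP at [226.474, 582.516, 222.538] pointing down, gripper open.
Joint ranges: [-2.98, 2.98], [-0.91, 2.08], [0.09, 2.57], [-1.24, 4.39], [0.2, 2.65], [-2.68, 2.68]. Speed limits (rad/s): [2.57, 2.57, 3.01, 3.14, 3.14, 3.14].

### API

Orientations are given as a unit quaternion [w, x, y, z].
In Python, from rig import env gives the robot as it stands.
- The arm moves only by the tool arm_command, never from a script. Its argument "steps" is a list that holds one entry, the list of rows, each a list of 5 numbers: the shift along the tool's x, y, z in cm, then the turn about the tool's z in rad, then the opening, from 0 (shut) to 1 (fully open). In form: [[[tx, ty, tz, turn, fingers], ...]]. A call has 1 to 20 rows; each row shifts and turns the commanded pose from where the row before left it, along the tool's axes as they then stand; what a row does not reach is not made up. A row lasts 1/12 s, in which the tool goes at most 41.7 mm and 7.16 degrees, less where a joint would pass 70% of its speed; a pose out of reach is approached as far as the arm can. A call is refused whole if a number of a shift passes 4.17 or a number of a turn 0.125, either way. A call with a gripper value outside its range is refused whole. The fingers move at their own pace and stop on an object; the grip force is fixed at half the most. Time passes only in rows, so rows that do not move let the fingers close. It gives the time, the measured TCP pose, the force, the opening and the grip force at its end, in the units of the state.
- env.state(): the state, without advancing time (a new reading comes with each control period).
- env.snapshot(name): name is "side" or "top"; returns a dict with "pixels" (420x560x3 uint8, blue, green, red), "fx", "fy", "cx", "cy" (pixels), "xyz" and "rotation" of the camera in the world. Camera axes: x right, y up, looking along -z (the intrinsics and any distortion apply to the point x, -y, -z); pixel columns grow to the right and rows downward; lengths in mm; the calibration is good to about 2 mm. A picture is of the moment at which its call begins. There is no depth.
- env.close_job(): hands the job in; it is judged then, once.
Trained networks look in the newest picture that a camera, given by its name, has taken for a name from the list of things; names that differ only in an ending like _2 or _b are one class to them, and where a whole thing is asked for, a point or a joint stands for the part that bears it (a point fixed in the world has none). Each returns a list of dicts, best first, with "score" (0 to 1); they miss things now and then, are a little off and sometimes report something else, mostly with a low value. They report only what shows in the picture. A call takes as long as a camera call. They do not tell look-alikes from the thing itself.
- env.look_for(camera, target): "position" ([x, y, z] in mm, in world coordinates, good to about 4 mm: the middle of the surface that is visible of it).
- env.silhouettes(camera, target): "region" (420x560 bool, what is visible of it).
The state is a dict: "t": time; "joint_positions": joint angles; "joint_vel": joint speeds; "joint_torque": joint torques, N m; "eef_pos": TCP position; "eef_rot": TCP orientation; "contact_force": force on the tool from outside, world axes, zero at the start; "moment": the same for the moment, N m; "opening": finger opening in mm; "finger_force": force on a finger pad.
Only numpy, scipy, OpenCV 4.12 (cv2) and the standard library are available. Lean on these libraries where they do the work, as an engineer would, in place of code of your own. Each camera call takes 0.05 s, during which the arm holds its last target. There are 200 camera calls.

## Working session

There is one attempt and no reset: what is moved stays moved. The work goes in short steps, Python scripts to look and compute and a tool call to move; the robot and the scene stay as the last step left them, time stands still between calls to the robot, and variables do not carry over. Pictures are saved under pics/ and viewed, at most 14 in all, crops included, and the job is handed in when it is done.

Besides the shell and the picture viewer there is one more tool, called after "Emit:" as name([rows], argument=value, ...), one row to a line, values as JSON. arm_command: Moves the arm, as the interface text tells. Its arguments: {"type":"object","properties":{"steps":{"type":"array"}},"required":["steps"]}

```bash
ls; mkdir -p pics; python3 - <<'E'
from rig import env
import cv2,numpy as np
for n in("top","side"):
    s=env.snapshot(n); cv2.imwrite(f"pics/{n}0.png",s["pixels"])
    print(n,{k:np.round(v,4).tolist() for k,v in s.items() if k!="pixels"})
    for t in "foot_left_center foot_right_center collar_center rail_center tray_left_floor tray_right_floor ring_pad_top rail_pad_top glue_center chuck_key_center".split():
        print(t,[(np.round(d["position"]).tolist(),round(d["score"],2)) for d in env.look_for(n,t)])
print(env.state())
E
```

```text
pics
top {'fx': 545.8604, 'fy': 545.8604, 'cx': 283.4043, 'cy': 211.0845, 'xyz': [422.0464, 5.5118, 1178.0656], 'rotation': [0.7084, 0.0348, -0.0264, -0.7044]}
foot_left_center [([435.0, -115.0, 27.0], 0.8), ([627.0, -319.0, 3.0], 0.52)]
foot_right_center [([453.0, -315.0, 31.0], 0.65)]
collar_center [([438.0, 316.0, 26.0], 0.65)]
rail_center [([614.0, 101.0, 24.0], 0.84), ([332.0, 239.0, 26.0], 0.77), ([711.0, 184.0, 22.0], 0.74)]
tray_left_floor [([629.0, -319.0, 5.0], 0.66)]
tray_right_floor [([630.0, -105.0, -0.0], 0.64)]
ring_pad_top [([443.0, 92.0, 7.0], 0.89)]
rail_pad_top [([442.0, 96.0, 7.0], 0.67), ([627.0, 320.0, 6.0], 0.66)]
glue_center [([524.0, 208.0, 53.0], 0.78)]
chuck_key_center [([521.0, -3.0, 12.0], 0.85), ([432.0, -117.0, 27.0], 0.51)]
side {'fx': 398.3337, 'fy': 398.3337, 'cx': 284.2863, 'cy': 206.9793, 'xyz': [105.3801, -569.1723, 588.2864], 'rotation': [0.8535, 0.4321, -0.1403, -0.255]}
foot_left_center [([426.0, -123.0, 28.0], 0.68)]
foot_right_center [([448.0, -316.0, 31.0], 0.62)]
collar_center [([439.0, 298.0, 16.0], 0.56), ([611.0, 89.0, 27.0], 0.19)]
rail
[... 466 characters left out ...]
1, 'joint_positions': array([ 1.07391856e+00,  2.20381569e-01,  1.52651633e+00, -4.83407945e-06,
        1.39468016e+00, -1.26093431e-01]), 'joint_vel': array([ 0.00142295, -0.0014943 , -0.00038798, -0.0003283 ,  0.00297441,
        0.00190056]), 'joint_torque': array([-1.00713137e-04, -4.94568229e+01, -3.87714458e+01,  6.98213652e-02,
        4.68100060e-02,  1.38340982e-05]), 'eef_pos': array([226.46439938, 582.52021867, 222.54041167]), 'eef_rot': array([4.50133362e-06, 1.84331581e-01, 9.82864115e-01, 6.21611301e-06]), 'contact_force': array([-0.08929543,  0.36785719,  0.51047711]), 'moment': array([ 0.00351373, -0.04135484, -0.00504891]), 'finger_force': 0.0, 'opening': 86.85820102733382}
```

View pics/top0.png

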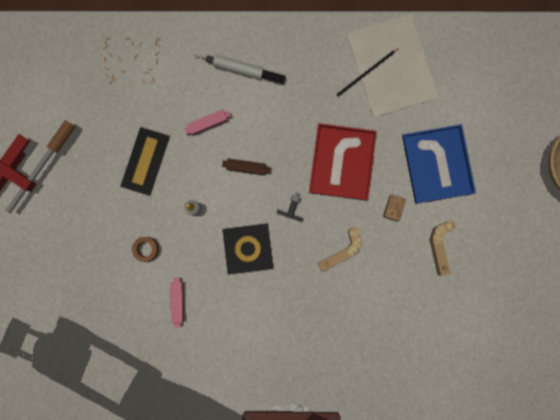

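View pics/side0.png

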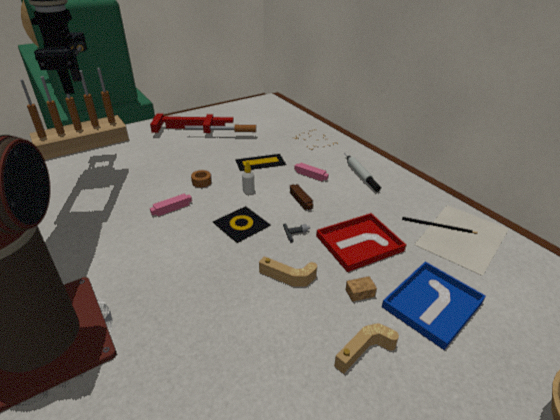

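The top view shows the dark rail at (247,167), ring (145,249), ring pad (248,248) and rail pad (145,162). The red tray is at (343,162) and the blue tray at (438,163). The foot at (343,250) has its pin at the left and its toe turning left, so it is the left foot. The foot at (443,248) is the right foot. The pink rails are decoys. Next I fit the known shapes to the silhouettes.

```bash
cat > h.py <<'E'
from rig import env
import cv2,numpy as np
from scipy.optimize import minimize
from scipy.spatial.transform import Rotation as R
def rect(x0,x1,y0,y1): return np.array([[x0,y0],[x1,y0],[x1,y1],[x0,y1]],float)
circ=lambda r:np.array([[r*np.cos(a),r*np.sin(a)] for a in np.linspace(0,6.28,40)])
toe=np.array([[34.7,-5],[58.1,34],[40.7,44],[17.3,5]]); m=np.array([1,-1])
M=dict(foot_left_center=([rect(-50,26,-10,10),circ(10)+[26,0],toe],30),foot_right_center=([rect(-50,26,-10,10),circ(10)+[26,0],toe*m],30),
 collar_center=([circ(27)],26),rail_center=([rect(-42,42,-12,12),rect(-52,52,-7,7)],24),
 tray_left_floor=([rect(-76,76,-64,64)],20),tray_right_floor=([rect(-76,76,-64,64)],20),
 ring_pad_top=([rect(-50,50,-50,50)],5),rail_pad_top=([rect(-70,70,-35,35)],5))
def proj(s,P):
    q=s["rotation"]; p=R.from_quat([q[1],q[2],q[3],q[0]]).inv().apply(P-np.array(s["xyz"]))
    return np.c_[s["cx"]+s["fx"]*p[:,0]/-p[:,2], s["cy"]-s["fy"]*p[:,1]/-p[:,2]]
K=4
def render(s,name,x,y,a,z0=0):
    im=np.zeros((420*K,560*K),np.uint8); ps,h=M[name]; c,n=np.cos(a),np.sin(a)
    for p in ps:
        w=p@np.array([[c,n],[-n,c]])+[x,y]
        P=np.r_[np.c_[w,np.full(len(w),z0)],np.c_[w,np.full(len(w),z0+h)]]
        cv2.fillConvexPoly(im,cv2.convexHull(np.round((proj(s,P)+.5)*K).astype(np.int32)),1)
    return im
def fit(cam,name,near,yaws,z0=0):
    s=env.snapshot(cam); best=None
    def c_of(d):
        v,u=np.nonzero(d["region"]); return np.linalg.norm([u.mean(),v.mean()]-proj(s,np.array([[*near,15.]]))[0]) if len(u) else 1e9
    ds=env.silhouettes(cam,name)
    if not ds: return None
    d=min(ds,key=c_of); m=d["region"].astype(np.uint8)
    if name=="collar_center": m=cv2.fillPoly(m,cv2.findContours(m,0,2)[0],1)
    m=cv2.resize(m,None,fx=K,fy=K,interpolation=cv2.INTER_LINEAR)
    f=lambda v:1-(lambda r:(r&m).sum()/max((r|m).sum(),1))(render(s,name,v[0],v[1],v[2]/50,z0))
    for a in yaws:
        x0=np.array([*near,a*50.])
        r=minimize(f,x0,method="Nelder-Mead",options=dict(initial_simplex=x0+np.array([[0,0,0],[15,0,0],[0,15,0],[0,0,15]]),xatol=.2,fatol=1e-4))
        if best is None or r.fun<best[1]: best=(np.round([r.x[0],r.x[1],r.x[2]/50],2).tolist(),round(1-r.fun,3))
    return best
E
python3 - <<'E'
from h import *
N=dict(foot_left_center=((435,-115),[-.6,.0,-1]),foot_right_center=((453,-315),[0,.2,-.2]),collar_center=((438,316),[0]),rail_center=((614,101),[1.4,1.7]),
tray_left_floor=((629,-319),[0,.15,-.15]),tray_right_floor=((630,-108),[0,.1]),ring_pad_top=((443,92),[0,.1]),rail_pad_top=((630,320),[0,-.3,.3]))
for k,(p,a) in N.items():
    print(k,*[fit(c,k,p,a) for c in("top","side")])
E
```

```text
foot_left_center ([429.69, -105.63, -1.07], np.float64(0.863)) ([427.92, -102.41, -1.11], np.float64(0.907))
foot_right_center ([442.3, -307.64, 0.21], np.float64(0.876)) ([444.71, -307.69, 0.21], np.float64(0.908))
collar_center ([440.12, 314.83, 0.2], np.float64(0.917)) ([440.45, 316.18, 0.12], np.float64(0.931))
rail_center ([618.79, 102.24, 1.42], np.float64(0.918)) ([620.0, 102.83, 1.42], np.float64(0.867))
tray_left_floor ([627.53, -313.46, 0.18], np.float64(0.974)) ([630.07, -312.19, 0.19], np.float64(0.971))
tray_right_floor ([631.01, -106.68, -0.13], np.float64(0.983)) ([632.5, -105.1, -0.13], np.float64(0.979))
ring_pad_top ([442.4, 96.49, 0.13], np.float64(0.97)) ([442.11, 98.12, 0.15], np.float64(0.949))
rail_pad_top ([632.49, 323.42, -0.29], np.float64(0.928)) ([636.15, 328.7, -0.35], np.float64(0.757))
```

```bash
cat >> h.py <<'E'
def plan(x,y,psi=None):
    st=env.state(); q=st["eef_rot"]; Y=R.from_quat([q[1],q[2],q[3],q[0]]).apply([0,1,0]); a=np.arctan2(Y[1],Y[0])
    if psi is None: psi=a
    dx,dy=np.array([x,y])-st["eef_pos"][:2]
    t=np.array([-np.sin(psi)*dx+np.cos(psi)*dy,np.cos(psi)*dx+np.sin(psi)*dy])/10
    k=int(np.ceil(np.abs(t).max()/2.5)); n=int(np.ceil(abs(a-psi)/.1))
    print("psi now %.3f: turn %.3f (%d rows of %.3f); shift cm %s = %d rows of %s; z %.1f open %.1f t %.1f F %s"%(a,a-psi,n,(a-psi)/max(n,1),np.round(t,2),k,np.round(t/max(k,1),3),st["eef_pos"][2],st["opening"],st["t"],np.round(st["contact_force"],1)))
E
python3 -c "
from h import *
plan(440.3,315.5,.7)"
```

```text
psi now 1.200: turn 0.500 (6 rows of 0.083); shift cm [-34.2   -0.85] = 14 rows of [-2.443 -0.061]; z 222.6 open 86.9 t 2.7 F [-0.7 -0.4 -0.6]
```

Emit:
arm_command([
  [[0,0,0,0.1,1],[0,0,0,0.1,1],[0,0,0,0.1,1],[0,0,0,0.1,1],[0,0,0,0.1,1],[-2.44,-0.06,0,0,1],[-2.44,-0.06,0,0,1],[-2.44,-0.06,0,0,1],[-2.44,-0.06,0,0,1],[-2.44,-0.06,0,0,1],[-2.44,-0.06,0,0,1],[-2.44,-0.06,0,0,1],[-2.44,-0.06,0,0,1],[-2.44,-0.06,0,0,1],[-2.44,-0.06,0,0,1],[-2.44,-0.06,0,0,1],[-2.44,-0.06,0,0,1],[-2.44,-0.06,0,0,1],[-2.44,-0.06,0,0,1]],
])

```text
t: 4.28
eef_pos: [440.8, 314.8, 222.7]
eef_rot: [0.0, 0.422, 0.907, 0.0]
contact_force: [-0.4, -0.3, -0.2]
opening: 87.1
finger_force: 0.0
```

```bash
python3 -c "
from h import *
plan(440.3,315.5,.7)"
```

```text
psi now 0.700: turn 0.000 (1 rows of 0.000); shift cm [0.08 0.01] = 1 rows of [0.081 0.006]; z 222.7 open 87.1 t 4.3 F [-0.4 -0.3 -0.2]
```

Emit:
arm_command([
  [[0.08,0,2.5,0,1],[0,0,2.5,0,1],[0,0,2.5,0,1],[0,0,2.5,0,1],[0,0,2.5,0,1],[0,0,2.5,0,1],[0,0,2.5,0,1],[0,0,2,0,1],[0,0,1.2,0,1],[0,0,1,0,1],[0,0,0,0,1],[0,0,0,0,0.3],[0,0,0,0,0.3],[0,0,0,0,0.3],[0,0,0,0,0.3],[0,0,0,0,0.3],[0,0,0,0,0.3],[0,0,0,0,0.3],[0,0,0,0,0.3]],
])

```text
t: 5.87
eef_pos: [439.9, 316.6, 6.1]
eef_rot: [0.0, 0.422, 0.907, 0.0]
contact_force: [-1.5, -0.7, 4.3]
opening: 53.6
finger_force: 30.0
```

Ring held (53.6 mm). I lift it and compute the transfer.

Emit:
arm_command([
  [[0,0,-1,0,0.3],[0,0,-2.5,0,0.3],[0,0,-2.5,0,0.3],[0,0,-2.5,0,0.3],[0,0,-2.5,0,0.3],[0,0,-2.5,0,0.3],[0,0,-1.5,0,0.3],[0,0,0,0,0.3]],
])

```text
t: 6.53
eef_pos: [442.0, 317.8, 160.4]
eef_rot: [0.002, 0.422, 0.907, 0.003]
contact_force: [0.9, 0.5, -0.3]
opening: 53.7
finger_force: 30.0
```

```bash
python3 -c "
from h import *
s=env.snapshot('top'); hsv=cv2.cvtColor(s['pixels'],cv2.COLOR_BGR2HSV)
# yellow outlines -> world at z=5
q=s['rotation'];Rm=R.from_quat([q[1],q[2],q[3],q[0]])
for nm,p in(('ring',(442.3,97)),('rail',(633,324))):
    u0=proj(s,np.array([[*p,5.]]))[0]; m=cv2.inRange(hsv,(15,120,60),(35,255,255)); w=np.zeros_like(m); cv2.circle(w,tuple(int(i) for i in u0),32,255,-1); m&=w
    v,u=np.nonzero(m); d=Rm.apply(np.c_[(u-s['cx'])/s['fx'],-(v-s['cy'])/s['fy'],-np.ones(len(u))]); C=np.array(s['xyz']); P=C+d*((5-C[2])/d[:,2])[:,None]
    e,V=np.linalg.eigh(np.cov(P[:,:2].T)); print(nm,len(u),cv2.minAreaRect(P[:,:2].astype(np.float32)),np.round(P.mean(0),1),np.sqrt(e),np.arctan2(*V[::-1,1]))
plan(442.3,97)"
```

```text
ring 396 ((442.8710021972656, 96.51361846923828), (53.542423248291016, 53.775577545166016), 0.3575463593006134) [442.9  96.8   5. ] [15.91340075 15.99789771] -2.6497815580665143
rail 605 ((633.0543212890625, 323.96588134765625), (27.16883087158203, 107.27447509765625), 73.15591430664062) [632.6 323.9   5. ] [ 7.869133   30.88005939] 2.8440737093855843
psi now 0.700: turn 0.000 (0 rows of 0.000); shift cm [-16.93 -14.08] = 7 rows of [-2.418 -2.011]; z 157.9 open 53.6 t 6.6 F [ 0.1  0.1 -1. ]
```

Emit:
arm_command([
  [[-2.42,-2.01,0,0,0.3],[-2.42,-2.01,0,0,0.3],[-2.42,-2.01,0,0,0.3],[-2.42,-2.01,0,0,0.3],[-2.42,-2.01,0,0,0.3],[-2.42,-2.01,0,0,0.3],[-2.42,-2.01,0,0,0.3],[0,0,2,0,0.3],[0,0,2,0,0.3],[0,0,2,0,0.3],[0,0,2,0,0.3],[0,0,2,0,0.3],[0,0,0,0,0.3],[0,0,0,0,0.3]],
])

```text
t: 7.75
eef_pos: [438.7, 96.1, 53.5]
eef_rot: [-0.002, 0.422, 0.907, -0.001]
contact_force: [-0.9, 0.7, -0.5]
opening: 53.6
finger_force: 30.0
```

```bash
python3 -c "
from h import *
plan(442.7,97)"
```

```text
psi now 0.700: turn 0.000 (0 rows of 0.000); shift cm [-0.19  0.37] = 1 rows of [-0.19   0.365]; z 53.5 open 53.6 t 7.8 F [-0.9  0.7 -0.5]
```

Emit:
arm_command([
  [[-0.1,0.25,1.5,0,0.3],[0,0,1.5,0,0.3],[0,0,0.5,0,0.3],[0,0,0,0,0.3],[0,0,0,0,0.3],[0,0,0,0,0.3]],
])

```text
t: 8.25
eef_pos: [444.5, 97.2, 21.7]
eef_rot: [0.001, 0.422, 0.907, 0.0]
contact_force: [-0.0, 0.7, -0.3]
opening: 53.8
finger_force: 30.0
```

```bash
python3 -c "
from h import *
plan(442.7,97)
print(fit('top','collar_center',(442,97),[0],15), fit('side','collar_center',(442,97),[0],15))"
```

```text
psi now 0.700: turn 0.000 (0 rows of 0.000); shift cm [ 0.11 -0.15] = 1 rows of [ 0.107 -0.15 ]; z 21.7 open 53.8 t 8.2 F [-0.   0.7 -0.3]
None ([454.67, 96.25, 0.13], np.float64(0.422))
```

Emit:
arm_command([
  [[0.1,-0.15,0.5,0,0.3],[0,0,0.5,0,0.3],[0,0,0,0,0.3],[0,0,0,0,0.3]],
])

```text
t: 8.78
eef_pos: [442.1, 96.9, 10.5]
eef_rot: [0.0, 0.422, 0.907, 0.0]
contact_force: [1.0, -0.5, 2.2]
opening: 53.6
finger_force: 30.0
```

Emit:
arm_command([
  [[0,0,0,0,0.9],[0,0,0,0,0.9],[0,0,0,0,0.9],[0,0,0,0,0.9],[0,0,0,0,0.9],[0,0,-1,0,0.9],[0,0,-2,0,0.9],[0,0,-2.5,0,0.9],[0,0,-2.5,0,0.9],[0,0,-2.5,0,0.9],[0,0,-2.5,0,0.9],[0,0,-2.5,0,0.9],[0,0,0,0,0.9]],
])

```text
t: 9.87
eef_pos: [445.3, 97.1, 171.9]
eef_rot: [0.004, 0.422, 0.907, 0.002]
contact_force: [0.8, 0.0, 0.9]
opening: 78.8
finger_force: 0.0
```

```bash
python3 -c "
from h import *
plan(619.3,102.5,-.15)"
```

```text
psi now 0.700: turn 0.850 (9 rows of 0.094); shift cm [ 3.13 17.12] = 7 rows of [0.448 2.446]; z 171.9 open 78.8 t 9.9 F [0.8 0.  0.9]
```

Emit:
arm_command([
  [[0,0,0,0.095,0.6],[0,0,0,0.095,0.6],[0,0,0,0.095,0.6],[0,0,0,0.095,0.6],[0,0,0,0.095,0.6],[0,0,0,0.095,0.6],[0,0,0,0.095,0.6],[0,0,0,0.095,0.6],[0,0,0,0.09,0.6],[0.45,2.45,0,0,0.6],[0.45,2.45,0,0,0.6],[0.45,2.45,0,0,0.6],[0.45,2.45,0,0,0.6],[0.45,2.45,0,0,0.6],[0.45,2.45,0,0,0.6],[0.45,2.45,0,0,0.6],[0,0,2,0,0.6],[0,0,2,0,0.6],[0,0,2,0,0.6],[0,0,0,0,0.6]],
])

```text
t: 11.53
eef_pos: [612.6, 102.2, 100.5]
eef_rot: [-0.003, 0.758, 0.652, -0.003]
contact_force: [-1.1, -0.1, -2.3]
opening: 52.2
finger_force: 0.0
```

```bash
python3 -c "
from h import *
plan(619.3,102.5,-.15)"
```

```text
psi now -0.150: turn -0.000 (1 rows of -0.000); shift cm [0.13 0.65] = 1 rows of [0.129 0.653]; z 100.5 open 52.2 t 11.5 F [-1.1 -0.1 -2.3]
```

Emit:
arm_command([
  [[0,0.3,2,0,0.6],[0,0,2,0,0.6],[0,0,2,0,0.6],[0,0,1,0,0.6],[0,0,0,0,0.6],[0,0,0,0,0.6],[0,0,0,0,0.6]],
])

```text
t: 12.12
eef_pos: [620.3, 102.0, 37.3]
eef_rot: [0.001, 0.758, 0.652, 0.001]
contact_force: [0.3, 0.1, 0.2]
opening: 51.9
finger_force: 0.0
```

```bash
python3 -c "
from h import *
plan(619.3,102.5,-.15)"
```

```text
psi now -0.150: turn 0.000 (1 rows of 0.000); shift cm [ 0.03 -0.11] = 1 rows of [ 0.032 -0.109]; z 37.3 open 51.9 t 12.1 F [0.3 0.1 0.2]
```

Emit:
arm_command([
  [[0.03,-0.1,1.6,0,0.6],[0,0,1.6,0,0.6],[0,0,0,0,0.6],[0,0,0,0,0.6],[0,0,0,0,0.1],[0,0,0,0,0.1],[0,0,0,0,0.1],[0,0,0,0,0.1],[0,0,0,0,0.1],[0,0,0,0,0.1],[0,0,0,0,0.1]],
])

```text
t: 13.03
eef_pos: [618.5, 102.4, 4.0]
eef_rot: [0.0, 0.758, 0.652, 0.0]
contact_force: [-0.4, -0.3, 1.7]
opening: 23.7
finger_force: 30.0
```

Emit:
arm_command([
  [[0,0,-1,0,0.1],[0,0,-2.5,0,0.1],[0,0,-2.5,0,0.1],[0,0,-2.5,0,0.1],[0,0,-2.5,0,0.1],[0,0,-2.5,0,0.1],[0,0,-1.5,-0.1,0.1],[0,0,0,-0.1,0.1],[0,0,0,-0.1,0.1],[0,0,0,-0.1,0.1],[0,0,0,-0.1,0.1],[0,0,0,-0.1,0.1],[0,0,0,-0.1,0.1],[0,0,0,-0.1,0.1],[0,0,0,-0.1,0.1],[0,0,0,-0.1,0.1],[0,0,0,-0.1,0.1],[0,0,0,-0.1,0.1],[0,0,0,-0.12,0.1],[0,0,0,-0.1,0.1]],
])

```text
t: 14.7
eef_pos: [618.0, 102.4, 154.0]
eef_rot: [-0.0, 0.147, 0.989, -0.0]
contact_force: [-0.1, 0.6, -0.5]
opening: 24.0
finger_force: 30.0
```

```bash
python3 -c "
from h import *
plan(632.8,324,1.274)"
```

```text
psi now 1.276: turn 0.002 (1 rows of 0.002); shift cm [ 5.06 21.62] = 9 rows of [0.562 2.402]; z 154.0 open 24.0 t 14.7 F [-0.1  0.6 -0.5]
```

Emit:
arm_command([
  [[0.56,2.4,0,0,0.1],[0.56,2.4,0,0,0.1],[0.56,2.4,0,0,0.1],[0.56,2.4,0,0,0.1],[0.56,2.4,0,0,0.1],[0.56,2.4,0,0,0.1],[0.56,2.4,0,0,0.1],[0.56,2.4,0,0,0.1],[0.56,2.4,0,0,0.1],[0,0,2.5,0,0.1],[0,0,2.5,0,0.1],[0,0,2.5,0,0.1],[0,0,2.5,0,0.1],[0,0,2,0,0.1],[0,0,0,0,0.1],[0,0,0,0,0.1],[0,0,0,0,0.1]],
])

```text
t: 16.12
eef_pos: [635.0, 324.0, 35.3]
eef_rot: [0.001, 0.15, 0.989, 0.0]
contact_force: [0.1, 0.1, -1.4]
opening: 23.9
finger_force: 30.0
```

```bash
python3 -c "
from h import *
plan(632.8,324,1.274)
s=env.snapshot('top');cv2.imwrite('pics/t1.png',cv2.resize(s['pixels'][90:290,60:300],None,fx=3,fy=3,interpolation=2))"
```

```text
psi now 1.270: turn -0.004 (1 rows of -0.004); shift cm [ 0.21 -0.06] = 1 rows of [ 0.211 -0.062]; z 35.3 open 23.9 t 16.1 F [ 0.1  0.1 -1.4]
```

View pics/t1.png

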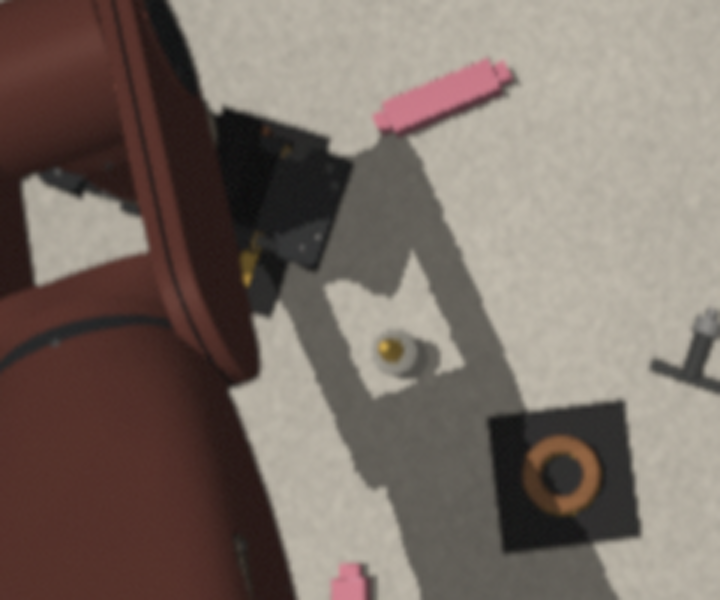

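The ring sits on its outline (562,475 in the crop). The arm hides the rail and its pad. I lower and release the rail.

Emit:
arm_command([
  [[0.15,0,1.3,0,0.1],[0,0,1.3,0,0.1],[0,0,0,0,0.1],[0,0,0,0,0.1],[0,0,0,0,0.1]],
])

```text
t: 16.58
eef_pos: [632.7, 324.1, 7.3]
eef_rot: [0.0, 0.15, 0.989, 0.0]
contact_force: [1.0, 0.3, 1.7]
opening: 24.0
finger_force: 30.0
```

Emit:
arm_command([
  [[0,0,0,0,0.6],[0,0,0,0,0.6],[0,0,0,0,0.6],[0,0,0,0,0.6],[0,0,0,0,0.6],[0,0,-1,0,0.6],[0,0,-2.5,0,0.6],[0,0,-2.5,0,0.6],[0,0,-2.5,0,0.6],[0,0,-2.5,0,0.6],[0,0,-2.5,0,0.6],[0,0,-2.5,0,0.6],[0,0,0,0,0.6],[0,0,0,0,0.6]],
])

```text
t: 17.75
eef_pos: [634.1, 324.7, 171.1]
eef_rot: [0.002, 0.15, 0.989, 0.001]
contact_force: [0.1, -0.2, -0.2]
opening: 52.0
finger_force: 0.0
```

```bash
python3 -c "
from h import *
plan(429,-104.5,.48)"
```

```text
psi now 1.270: turn 0.790 (8 rows of 0.099); shift cm [-28.6  -38.01] = 16 rows of [-1.787 -2.376]; z 171.1 open 52.0 t 17.8 F [ 0.1 -0.2 -0.2]
```

Emit:
arm_command([
  [[0,0,0,0.1,0.6],[0,0,0,0.1,0.6],[0,0,0,0.1,0.6],[0,0,0,0.1,0.6],[0,0,0,0.1,0.6],[0,0,0,0.1,0.6],[0,0,0,0.1,0.6],[0,0,0,0.09,0.6],[-2.2,-2.92,0,0,0.6],[-2.2,-2.92,0,0,0.6],[-2.2,-2.92,0,0,0.6],[-2.2,-2.92,0,0,0.6],[-2.2,-2.92,0,0,0.6],[-2.2,-2.92,0,0,0.6],[-2.2,-2.92,0,0,0.6],[-2.2,-2.92,0,0,0.6],[-2.2,-2.92,0,0,0.6],[0,0,0,0,0.6]],
])

```text
t: 19.25
eef_pos: [487.4, 22.7, 165.7]
eef_rot: [-0.001, 0.52, 0.854, -0.002]
contact_force: [-0.8, -0.3, 0.1]
opening: 52.3
finger_force: 0.0
```

```bash
python3 -c "
from h import *
s=env.snapshot('top');cv2.imwrite('pics/t2.png',cv2.resize(s['pixels'][100:300,100:360],None,fx=3,fy=2.9,interpolation=2))
print(fit('top','rail_center',(633,324),[-.3],5),fit('side','rail_center',(633,324),[-.3],5),fit('top','collar_center',(442,97),[0],5),fit('side','collar_center',(442,97),[0],5),fit('side','foot_left_center',(429,-104),[-1.09]))
plan(429,-104.5,.48)"
```

```text
([635.15, 325.01, -0.3], np.float64(0.915)) ([630.25, 322.81, -0.1], np.float64(0.328)) ([443.41, 96.42, 0.02], np.float64(0.92)) ([444.84, 98.73, -0.04], np.float64(0.925)) ([428.05, -102.39, -1.11], np.float64(0.909))
psi now 0.481: turn 0.001 (1 rows of 0.001); shift cm [ -8.87 -11.61] = 5 rows of [-1.774 -2.322]; z 167.4 open 52.1 t 19.8 F [ 0.5 -0.1  0.2]
```

View pics/t2.png

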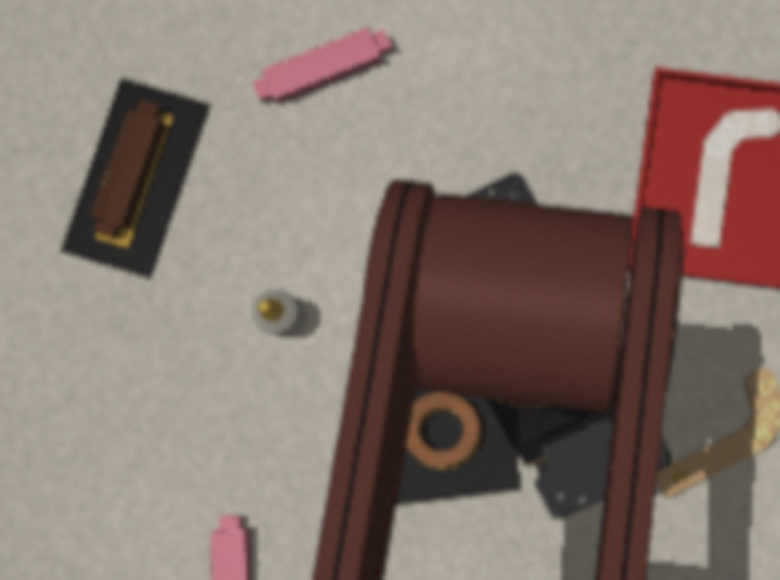

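The rail is about 2.5 mm from its outline and the ring about 1.5 mm, both well inside tolerance. The visible yellow strip is parallax. Next is the left foot.

Emit:
arm_command([
  [[-1.77,-2.32,0,0,0.6],[-1.77,-2.32,0,0,0.6],[-1.77,-2.32,0,0,0.6],[-1.77,-2.32,0,0,0.6],[-1.77,-2.32,0,0,0.6],[0,0,2.5,0,0.6],[0,0,2.5,0,0.6],[0,0,2.5,0,0.6],[0,0,2.5,0,0.6],[0,0,2,0,0.6],[0,0,0,0,0.6],[0,0,0,0,0.6],[0,0,0,0,0.6]],
])

```text
t: 20.88
eef_pos: [429.9, -105.2, 48.7]
eef_rot: [0.001, 0.519, 0.855, 0.0]
contact_force: [0.1, -0.2, 1.1]
opening: 52.4
finger_force: 0.0
```

```bash
python3 -c "
from h import *
plan(429,-104,.48)"
```

```text
psi now 0.480: turn 0.000 (1 rows of 0.000); shift cm [ 0.15 -0.02] = 1 rows of [ 0.145 -0.021]; z 48.7 open 52.4 t 20.9 F [ 0.1 -0.2  1.1]
```

Emit:
arm_command([
  [[0.1,0,2,0,0.6],[0,0,1.7,0,0.6],[0,0,0.6,0,0.6],[0,0,0,0,0.6],[0,0,0,0,0.6],[0,0,0,0,0.1],[0,0,0,0,0.1],[0,0,0,0,0.1],[0,0,0,0,0.1],[0,0,0,0,0.1],[0,0,0,0,0.1],[0,0,0,0,0.1],[0,0,0,0,0.1]],
])

```text
t: 21.97
eef_pos: [428.5, -104.1, 4.7]
eef_rot: [0.0, 0.519, 0.855, 0.0]
contact_force: [-0.3, 0.2, 2.1]
opening: 19.6
finger_force: 30.0
```

Emit:
arm_command([
  [[0,0,-1,0,0.1],[0,0,-2.5,0,0.1],[0,0,-2.5,0,0.1],[0,0,-2.5,0,0.1],[0,0,-2.5,0,0.1],[0,0,-2.5,0,0.1],[0,0,-1.5,-0.1,0.1],[0,0,0,-0.1,0.1],[0,0,0,-0.1,0.1],[0,0,0,-0.1,0.1],[0,0,0,-0.1,0.1],[0,0,0,-0.1,0.1],[0,0,0,-0.1,0.1],[0,0,0,-0.1,0.1],[0,0,0,-0.1,0.1],[0,0,0,-0.1,0.1],[0,0,0,-0.1,0.1],[0,0,0,-0.1,0.1],[0,0,0,-0.07,0.1],[0,0,0,0,0.1]],
])

```text
t: 23.63
eef_pos: [428.3, -104.0, 154.9]
eef_rot: [0.0, -0.091, 0.996, -0.0]
contact_force: [-0.4, 0.6, -1.0]
opening: 19.8
finger_force: 30.0
```

```bash
python3 -c "
from h import *
plan(627.8,-330.4,1.75)"
```

```text
psi now 1.753: turn 0.003 (1 rows of 0.003); shift cm [-15.6  -25.83] = 11 rows of [-1.418 -2.349]; z 154.9 open 19.8 t 23.6 F [-0.4  0.6 -1. ]
```

Emit:
arm_command([
  [[-1.42,-2.35,0,0,0.1],[-1.42,-2.35,0,0,0.1],[-1.42,-2.35,0,0,0.1],[-1.42,-2.35,0,0,0.1],[-1.42,-2.35,0,0,0.1],[-1.42,-2.35,0,0,0.1],[-1.42,-2.35,0,0,0.1],[-1.42,-2.35,0,0,0.1],[-1.42,-2.35,0,0,0.1],[-1.42,-2.35,0,0,0.1],[-1.42,-2.35,0,0,0.1],[0,0,2.5,0,0.1],[0,0,2.5,0,0.1],[0,0,2.5,0,0.1],[0,0,2.5,0,0.1],[0,0,0,0,0.1],[0,0,0,0,0.1],[0,0,0,0,0.1]],
])

```text
t: 25.13
eef_pos: [629.0, -331.0, 56.2]
eef_rot: [0.001, -0.089, 0.996, -0.001]
contact_force: [-0.0, -0.9, -0.2]
opening: 20.1
finger_force: 30.0
```

```bash
python3 -c "
from h import *
plan(627.8,-330.4,1.75)
s=env.snapshot('side');cv2.imwrite('pics/s3.png',cv2.resize(s['pixels'][180:380,300:560],None,fx=3,fy=2.9,interpolation=2))"
```

```text
psi now 1.749: turn -0.001 (1 rows of -0.001); shift cm [0.1  0.08] = 1 rows of [0.104 0.082]; z 56.2 open 20.1 t 25.1 F [-0.  -0.9 -0.2]
```

View pics/s3.png

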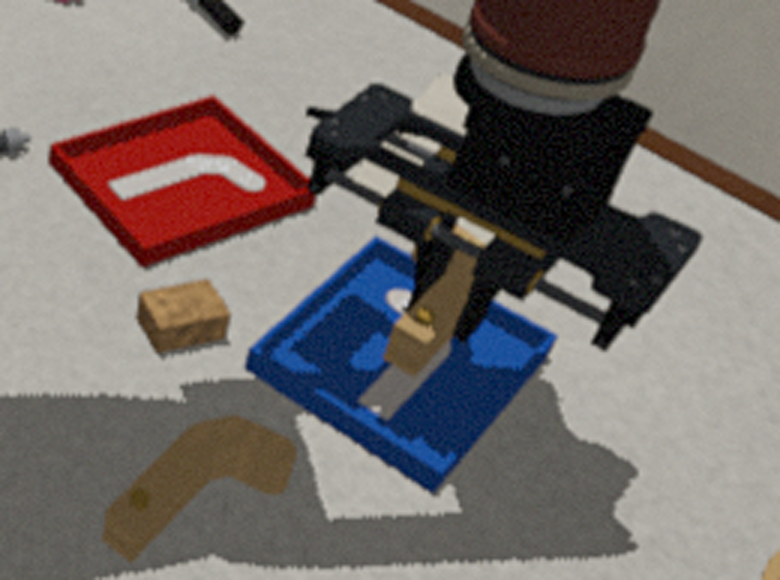

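The left foot hangs level over the blue tray with its pin up (425,315) and matches the silhouette. I lower it.

Emit:
arm_command([
  [[0.05,0.05,2,0,0.1],[0,0,1.6,0,0.1],[0,0,0.8,0,0.1],[0,0,0.3,0,0.1],[0,0,0,0,0.1],[0,0,0,0,0.1],[0,0,0,0,0.1]],
])

```text
t: 25.77
eef_pos: [627.8, -330.3, 8.3]
eef_rot: [0.0, -0.089, 0.996, -0.0]
contact_force: [-1.4, 1.0, 4.1]
opening: 20.0
finger_force: 30.0
```

Emit:
arm_command([
  [[0,0,0,0,0.42],[0,0,0,0,0.42],[0,0,0,0,0.42],[0,0,0,0,0.42],[0,0,0,0,0.42],[0,0,-1,0,0.42],[0,0,-2.5,0,0.42],[0,0,-2.5,0,0.42],[0,0,-2.5,0,0.42],[0,0,-2.5,0,0.42],[0,0,-2.5,0,0.6],[0,0,-1.5,0,0.6],[0,0,0,-0.03,0.6],[0,0,0,0,0.6]],
])

```text
t: 26.93
eef_pos: [628.5, -330.8, 160.0]
eef_rot: [0.001, -0.105, 0.994, -0.001]
contact_force: [-0.0, 0.6, -0.4]
opening: 50.5
finger_force: 0.0
```

```bash
python3 -c "
from h import *
plan(443.5,-307.7,1.78)
print(env.state()['joint_positions'])"
```

```text
psi now 1.781: turn 0.001 (1 rows of 0.001); shift cm [17.62  6.1 ] = 8 rows of [2.203 0.762]; z 160.0 open 50.5 t 26.9 F [-0.   0.6 -0.4]
[-5.95328172e-01  4.62547672e-01  1.34007053e+00  2.20546035e-06
  1.33541916e+00 -2.37638869e+00]
```

Emit:
arm_command([
  [[2.2,0.76,0,0,0.6],[2.2,0.76,0,0,0.6],[2.2,0.76,0,0,0.6],[2.2,0.76,0,0,0.6],[2.2,0.76,0,0,0.6],[2.2,0.76,0,0,0.6],[2.2,0.76,0,0,0.6],[2.2,0.76,0,0,0.6],[0,0,2.5,0,0.6],[0,0,2.5,0,0.6],[0,0,2.5,0,0.6],[0,0,2.5,0,0.6],[0,0,1,0,0.6],[0,0,0,0,0.6],[0,0,0,0,0.6],[0,0,0,0,0.6]],
])

```text
t: 28.27
eef_pos: [443.7, -308.0, 48.9]
eef_rot: [0.001, -0.104, 0.995, -0.001]
contact_force: [0.6, 0.3, 0.4]
opening: 52.0
finger_force: 0.0
```

```bash
python3 -c "
from h import *
plan(443.5,-307.7,1.78)
print(fit('top','foot_left_center',(628,-330),[.18],4),fit('side','foot_left_center',(628,-330),[.18],4))
s=env.snapshot('side');cv2.imwrite('pics/s4.png',cv2.resize(s['pixels'][180:380,300:560],None,fx=3,fy=2.9,interpolation=2))"
```

```text
psi now 1.780: turn -0.000 (1 rows of -0.000); shift cm [0.02 0.03] = 1 rows of [0.016 0.031]; z 48.9 open 52.0 t 28.3 F [0.6 0.3 0.4]
([630.05, -327.93, 0.18], np.float64(0.848)) ([639.78, -329.56, 0.36], np.float64(0.666))
```

View pics/s4.png

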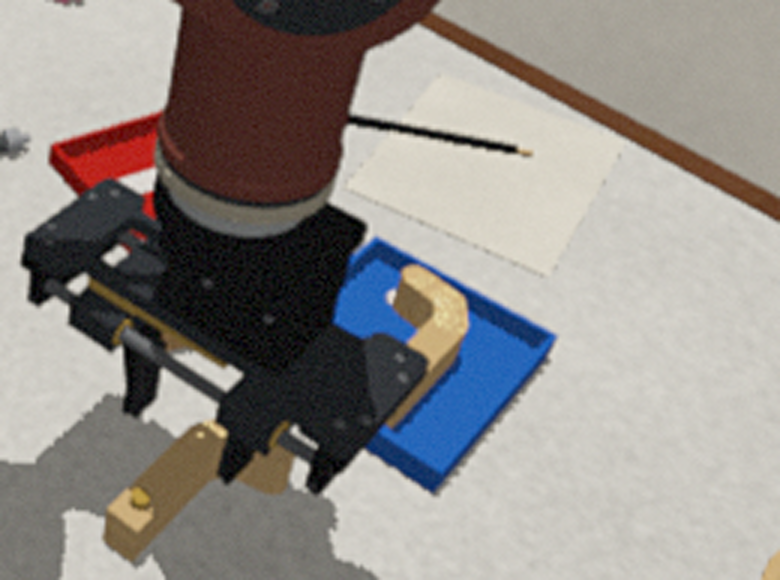

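The left foot lies flat in the blue tray. The open fingers straddle the right foot's arm, so I grasp it.

Emit:
arm_command([
  [[0,0,2,0,0.6],[0,0,1.7,0,0.6],[0,0,0.7,0,0.6],[0,0,0,0,0.6],[0,0,0,0,0.6],[0,0,0,0,0.1],[0,0,0,0,0.1],[0,0,0,0,0.1],[0,0,0,0,0.1],[0,0,0,0,0.1],[0,0,0,0,0.1],[0,0,0,0,0.1],[0,0,0,0,0.1]],
])

```text
t: 29.6
eef_pos: [443.0, -307.5, 3.8]
eef_rot: [0.0, -0.104, 0.995, -0.0]
contact_force: [-0.6, -0.2, 2.2]
opening: 19.7
finger_force: 30.0
```

Emit:
arm_command([
  [[0,0,-1,0,0.1],[0,0,-2.5,0,0.1],[0,0,-2.5,0,0.1],[0,0,-2.5,0,0.1],[0,0,-2.5,0,0.1],[0,0,-2.5,0,0.1],[0,0,-1.5,0.1,0.1],[0,0,0,0.1,0.1],[0,0,0,0.1,0.1],[0,0,0,0.04,0.1],[0,0,0,0,0.1],[0,0,0,0,0.1]],
])

```text
t: 30.6
eef_pos: [442.7, -307.1, 153.8]
eef_rot: [-0.0, 0.065, 0.998, 0.0]
contact_force: [-0.4, 0.3, -1.1]
opening: 19.7
finger_force: 30.0
```

```bash
python3 -c "
from h import *
plan(630,-88.6,1.44)"
```

```text
psi now 1.442: turn 0.002 (1 rows of 0.002); shift cm [-15.72  24.11] = 10 rows of [-1.572  2.411]; z 153.8 open 19.7 t 30.6 F [-0.4  0.3 -1.1]
```

Emit:
arm_command([
  [[-1.57,2.41,0,0,0.1],[-1.57,2.41,0,0,0.1],[-1.57,2.41,0,0,0.1],[-1.57,2.41,0,0,0.1],[-1.57,2.41,0,0,0.1],[-1.57,2.41,0,0,0.1],[-1.57,2.41,0,0,0.1],[-1.57,2.41,0,0,0.1],[-1.57,2.41,0,0,0.1],[-1.57,2.41,0,0,0.1],[0,0,2.5,0,0.1],[0,0,2.5,0,0.1],[0,0,2.5,0,0.1],[0,0,2.5,0,0.1],[0,0,0,0,0.1],[0,0,0,0,0.1],[0,0,0,0,0.1]],
])

```text
t: 32.02
eef_pos: [630.8, -89.1, 54.9]
eef_rot: [0.001, 0.065, 0.998, -0.0]
contact_force: [0.1, 1.2, -0.2]
opening: 19.8
finger_force: 30.0
```

```bash
python3 -c "
from h import *
plan(630,-88.6,1.44)
s=env.snapshot('side');cv2.imwrite('pics/s5.png',cv2.resize(s['pixels'][140:340,240:500],None,fx=3,fy=2.9,interpolation=2))"
```

```text
psi now 1.441: turn 0.001 (1 rows of 0.001); shift cm [0.08 0.04] = 1 rows of [0.082 0.038]; z 54.9 open 19.8 t 32.0 F [ 0.1  1.2 -0.2]
```

View pics/s5.png

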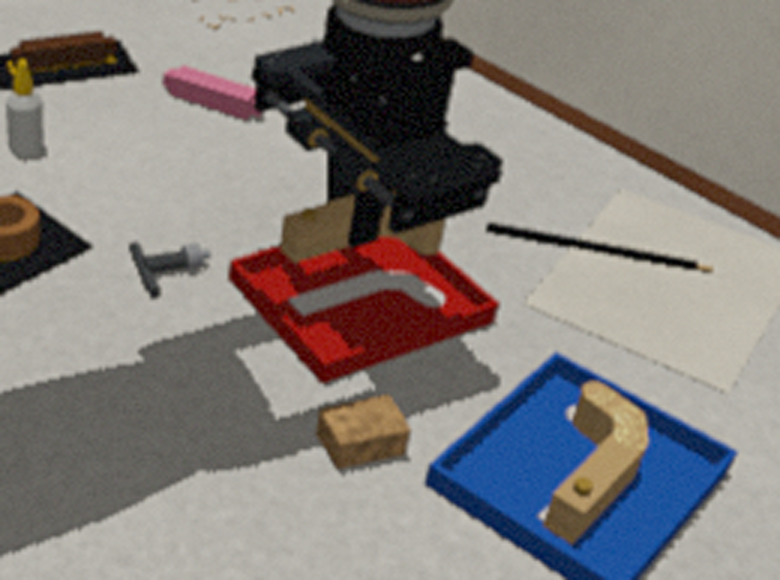

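The left foot lies flat at (600,460). The right foot is level above the red tray's far half, and I lower it by 47 mm. The pink decoy at (210,92) is only near the gripper body, which will pass 50 mm or more above it.

Emit:
arm_command([
  [[0.05,0,2,0,0.1],[0,0,1.6,0,0.1],[0,0,0.8,0,0.1],[0,0,0.3,0,0.1],[0,0,0,0,0.1],[0,0,0,0,0.1],[0,0,0,0,0.1]],
])

```text
t: 32.65
eef_pos: [630.5, -89.1, 7.9]
eef_rot: [0.001, 0.065, 0.998, -0.0]
contact_force: [0.5, 0.3, -0.4]
opening: 19.4
finger_force: 30.0
```

Emit:
arm_command([
  [[0,0,0.05,0,0.1],[0,0,0,0,0.42],[0,0,0,0,0.42],[0,0,0,0,0.42],[0,0,0,0,0.42],[0,0,0,0,0.42],[0,0,-1,0,0.42],[0,0,-2.5,0,0.42],[0,0,-2.5,0,0.42],[0,0,-2.5,0,0.42],[0,0,-2.5,0,0.42],[0,0,-2.5,0,0.6],[0,0,-1.5,0,0.6],[2.5,0,0,0,0.6],[2.5,0,0,0,0.6],[2.5,0,0,0,0.6],[2.5,0,0,0,0.6],[2.5,0,0,0,0.6],[0,0,0,0,0.6],[0,0,0,0,0.6]],
])

```text
t: 34.32
eef_pos: [505.1, -72.3, 156.8]
eef_rot: [0.001, 0.065, 0.998, -0.0]
contact_force: [0.0, 0.1, 0.3]
opening: 52.2
finger_force: 0.0
```

```bash
python3 -c "
from h import *
s=env.snapshot('side');cv2.imwrite('pics/s6.png',s['pixels'])
s=env.snapshot('top');cv2.imwrite('pics/t6.png',s['pixels'])
print(fit('top','rail_center',(633,324),[-.3],5),fit('top','foot_right_center',(630,-89),[-.13],4),fit('side','foot_right_center',(630,-89),[-.13],4),fit('side','foot_left_center',(629,-330),[.18],4))"
```

```text
([635.24, 325.01, -0.3], np.float64(0.934)) ([639.88, -84.41, -0.37], np.float64(0.449)) ([630.54, -84.63, -0.11], np.float64(0.907)) ([631.72, -328.22, 0.17], np.float64(0.91))
```

View pics/s6.png

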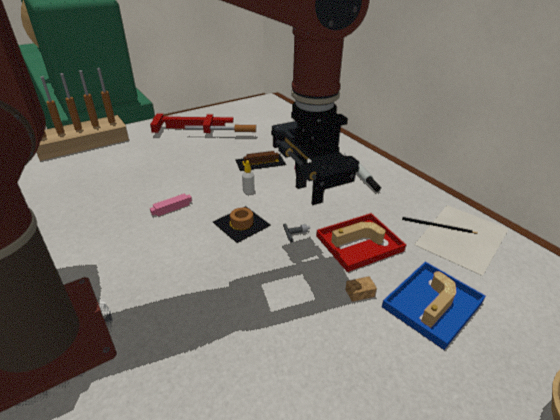

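View pics/t6.png

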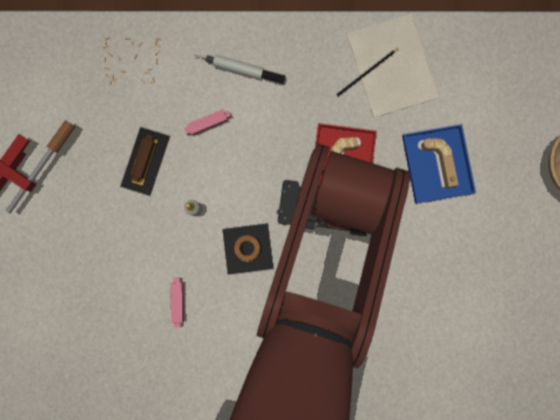

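All four parts lie in place: rail on its pad (260,158 in the side view), ring (241,218), right foot flat in red (357,235) and left foot flat in blue (440,300). The glue bottle and chuck key are unmoved and the gripper is clear and open. I hand the job in.

```bash
python3 -c "
from rig import env
print(env.close_job())"
```

```text
the job is handed in; nothing more can be done
None
```

The job is handed in (no verdict returned): both feet are flat in their trays with pins up, the ring and rail are within about 3 mm of their outlines, the glue bottle and chuck key look unmoved, and the gripper holds nothing.

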